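# Unlock the box dispenser and top it up

## Task

The sprung platform of the box dispenser is locked: reach into the round recess in its sloping front and turn the lock knob anticlockwise, as you face it, all the way to its stop. Lay the screw box that matches the one already in the dispenser flat on top of it, between the four corner posts and the same way round, and push the pile down until the top of the upper box is level with the tops of the posts. Leave the smaller screw box and the tape measure where they are.

Things in the scene. Friction and masses are not known exactly. Their poses are not given: they have to be found in the camera images.
- dispenser: Grey bench dispenser, fixed, 285 mm long. Origin on the table below the centre of its sloping front panel; x points from the panel to the well behind it, y to its left, z up. The 120 x 120 mm panel's normal is tilted 35 degrees from vertical towards -x. Behind it a base box 150 (x) x 136 (y) x 68 mm, centred 150 mm along +x, carries the platform and the corner posts
- knob_top (a point): Centre of the lock knob's end face; z is the knob's axis, pointing out of the panel; x lies along the pointer mark and turns with the knob. The knob is a round, black, fluted cylinder of 34 mm diameter; its end face lies 8 mm below the panel's face and 28 mm above the recess's floor; the collar beneath is 2 mm high
- lock_knob (a joint): Angle of the lock knob in rad: 0 = locked, 2.6 = fully free, a hard stop; it grows anticlockwise as seen facing the panel (right-handed about the axis out of it). It starts between 0 and 0.35, turns with about 0.05 N m of friction and stays where it is left. Below about 1.9 a hidden bolt blocks the platform
- platform (a joint): How far the platform has sunk in m: 0 = up (its top 108 mm above the table), at most 0.032. Locked it gives only 1.5 mm. Spring of 400 N/m with 8 N of friction in its guides: it does not sink under the boxes' weight, needs about 11 N of push to reach 22 mm, and stays where it has been pushed
- post_level (a point): Middle of the four steel corner posts at the height of their tops: 150 mm along the dispenser's x, 156 mm above the table; axes as the dispenser's. The posts, thin angles, stand round a clear space of 68 (x) x 100 (y) mm, in which the platform sinks; between them the sides are open by 48 mm along x and 80 mm along y
- pile_box: Screw box, 58 (x) x 90 (y) x 35 mm, a closed cardboard carton of about 0.25 kg, lying on the dispenser's platform, long side along the dispenser's y. Origin at the centre of its underside
- new_box: The matching screw box, 58 (x) x 90 (y) x 35 mm, same print, about 0.25 kg, lying flat on the table to the left of the dispenser. Origin at the centre of its underside, z up
- small_box: A smaller screw box, 50 (x) x 75 (y) x 30 mm, lying flat on the table to the left; not wanted. Which of the two boxes lies nearer the robot varies. Origin at the centre of its underside
- tape_measure: Pocket tape measure, 36 (x) x 87 (y) x 64 mm, standing loose to the right of the dispenser, a bystander. Origin at the centre of its underside
- panel_face (a point): Centre of the sloping panel's face, 80 mm above the dispenser's origin; axes as the dispenser's. Here a round recess 92 mm wide and 36 mm deep (along the panel's normal) holds the lock knob; a gripper must enter along the normal, so tilted 35 degrees, and partly closed
There are look-alikes about, which are no part of the job. What is shaped like the new_box but pink or turquoise is not meant. Leave any green look-alike of the pile_box alone.

How it is judged:
By the outcome, as a careful person would: the job done as asked, in the order asked, and still so for the second after the job is handed in, with the robot touching nothing.
It also fails if it takes over 72 s, if anything falls off the work surface, if the arm or the gripper's body presses on something with over 40 N, if the wrist force passes 120 N, or if a joint passes its speed limit or range.

## Robot

A 6-joint arm with a two-finger parallel gripper is mounted at the origin on the work surface; the furniture and walls round the work are solid. World frame = base frame: x ahead of the robot, y to its left, z up, the work surface at z = 0. Lengths are in m, angles in rad, forces in N, time in s.
With the tool pointing down it reaches from about 0.275 to 0.725 m from the base axis. Payload 15.9 kg.
Tool frame: the origin (TCP) lies at the very end of the fingers, on their centre line; the grasp point (between the pads) lies 19 mm behind it; z points along the fingers, y is the line along which they close (so a half turn about z gives the same grasp; the last joint's range is limited). The gripper opens to 85 mm and grips with 20 to 120 N. Pads are 22 mm wide; open, the fingers measure 114 mm over their backs; the gripper's body (76 mm by 85 mm) begins 54 mm behind the grasp point. The pads swing forward as they close: fully open they stand 13 mm farther back than shut.
Start: joints at [1.252, 0.213, -0.034, 1.323, 0, 1.571], TCP at [0.157, 0.475, 0.231] pointing down, gripper open.
Joint ranges: [-2.98, 2.98], [-0.74, 1.72], [-1.14, 1.35], [-2.1, 2.04], [-1.57, 1.44], [-3.14, 3.14]. Speed limits (rad/s): [1.89, 1.89, 2.39, 2.57, 3.14, 3.14].

## Interface

Orientations are given as a unit quaternion [w, x, y, z].
In Python, from cell import bot, cams gives the robot as it stands. The module is installed in compiled form; this text tells all that it offers.
- The arm moves only by the shell command python3 -m jog 'ROWS' [OPENING] [FORCE]. ROWS is JSON, a list of rows, each a list of 2 entries, a list of its own where there are three numbers: the shift along the world's x, y, z in cm, then the turn about the world's z in degrees. In form: [[[x, y, z], twist], ...]. A call has 1 to 5 rows; each row is the pose to reach, as a shift and turn from the pose commanded when the call began; what a row does not reach only later rows make up. A row lasts 1/12 s, in which the tool goes at most 41.7 mm and 7.16 degrees, less where a joint would pass 70% of its speed; a pose out of reach is approached as far as the arm can. A call with a gripper value outside its range is refused whole. OPENING is the closure, from 0 (fully open) to 1 (shut), set as the call begins (- or left out, the last holds). The fingers move at their own pace and stop on an object; FORCE is the grip in N (left out, the last holds). Time passes only in rows, so rows that repeat a pose let the fingers close. It gives the time, the measured TCP pose, the force, the opening and the grip force at its end, in the units of the state.
- bot.observe(): the state, without advancing time (a new reading comes with each control period).
- cams.camera(name): name is "scene" or "top" or "wrist"; returns the picture (400x640x3 uint8, blue, green, red); there is no depth.
- cams.get_calibration(name): a dict with "fx", "fy", "cx", "cy" (pixels), "distortion" ([k1, k2, p1, p2, k3] as OpenCV has them; the pictures are not rectified), "origin" and "rotation" of the camera in the world. Camera axes: x right, y down, z forward; pixel columns grow to the right and rows downward; lengths in m; the calibration is good to about 2 mm. A picture is of the moment at which its call begins: read the wrist's pose just before it. get_calibration takes no time and is no camera call; for the wrist camera it gives the pose at the moment of the call.
- bot.finish_job(): hands the job in; it is judged then, once.
The state is a dict: "clock": time; "joints": joint angles; "qd": joint speeds; "effort": joint torques, N m; "position": TCP position; "orientation": TCP orientation; "force": force on the tool from outside, world axes, zero at the start; "torque": the same for the moment, N m; "grip_width": opening from 0.0 (shut) to 1.0 (fully open); "gripper_force": force on a finger pad.
Only numpy, scipy, OpenCV 4.12 (cv2) and the standard library are available. Lean on these libraries where they do the work, as an engineer would, in place of code of your own. Each camera call takes 0.05 s, during which the arm holds its last target. There are 200 camera calls.

## Working session

There is one attempt and no reset: what is moved stays moved. The work goes in short steps, Python scripts to look and compute and a shell command to move; the robot and the scene stay as the last step left them, time stands still between calls to the robot, and variables do not carry over. Pictures are saved under pics/ and viewed, at most 10 in all, crops included, and the job is handed in when it is done.

```bash
mkdir -p pics; cat > h.py <<'E'
from cell import bot,cams
import numpy as np,cv2
def und(c,p):
    K=np.array([[c["fx"],0,c["cx"]],[0,c["fy"],c["cy"]],[0,0,1.]])
    return cv2.undistortPoints(np.array(p,float).reshape(-1,1,2),K,np.array(c["distortion"],float)).reshape(-1,2)
def plane(c,p,z):
    n=und(c,p);d=np.c_[n,np.ones(len(n))]@np.array(c["rotation"]).T;o=np.array(c["origin"])
    return o+d*((z-o[2])/d[:,2])[:,None]
def proj(c,P):
    R=np.array(c["rotation"]);K=np.array([[c["fx"],0,c["cx"]],[0,c["fy"],c["cy"]],[0,0,1.]])
    rv=cv2.Rodrigues(R.T)[0];t=-R.T@np.array(c["origin"])
    return cv2.projectPoints(np.array(P,float).reshape(-1,1,3),rv,t,K,np.array(c["distortion"],float))[0].reshape(-1,2)
E
python3 - <<'E'
from h import *
print(bot.observe())
for n in("scene","top"):
    c=cams.get_calibration(n);print(n,c)
    cv2.imwrite(f"pics/{n}0.png",cams.camera(n))
a=cv2.imread("pics/scene0.png");b=cv2.imread("pics/top0.png")
E
```

```text
{'clock': 0.0, 'joints': array([ 1.25200222e+00,  2.13339756e-01, -3.50435114e-02,  1.32345954e+00,
       -2.74857540e-05,  1.57080494e+00]), 'qd': array([-1.22208848e-03,  3.35871863e-05, -5.22602381e-04,  5.91679200e-04,
       -1.38638720e-03,  4.90213914e-04]), 'effort': array([ 1.69431332e-03, -6.86163425e+01,  4.87117124e+01,  1.74755784e-02,
        6.11907717e-05,  1.43881988e-05]), 'position': array([0.15662024, 0.4745049 , 0.23083052]), 'orientation': array([-6.94795144e-05,  1.58727155e-01,  9.87322347e-01, -5.18789960e-04]), 'force': array([ 0.42249084,  0.74631024, -1.35155486]), 'torque': array([ 0.02942017,  0.00167438, -0.02671365]), 'gripper_force': 0.0, 'grip_width': 0.9962142376626918}
scene {'fx': 462.4616993737733, 'fy': 462.4616993737733, 'cx': 318.40440673452554, 'cy': 196.51428773107844, 'distortion': array([-0.07379636,  0.        ,  0.        ,  0.        ,  0.        ]), 'origin': array([0.07247166, 0.95744158, 0.82979267]), 'rotation': array([ 0.09665401, -0.17770624,  0.87011269, -0.44942453])}
top {'fx': 367.8678678408237, 'fy': 367.8678678408237, 'cx': 317.48851909646675, 'cy': 199.61023184975994, 'distortion': array([-0.07123074,  0.        ,  0.        ,  0.        ,  0.        ]), 'origin': array([0.34094682, 0.05583651, 0.95254323]), 'rotation': array([ 0.05324346, -0.6952199 ,  0.71509107, -0.04979142])}
```

View pics/top0.png

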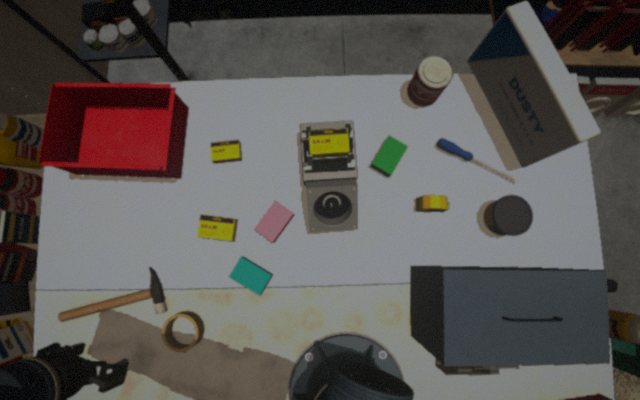

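View pics/scene0.png

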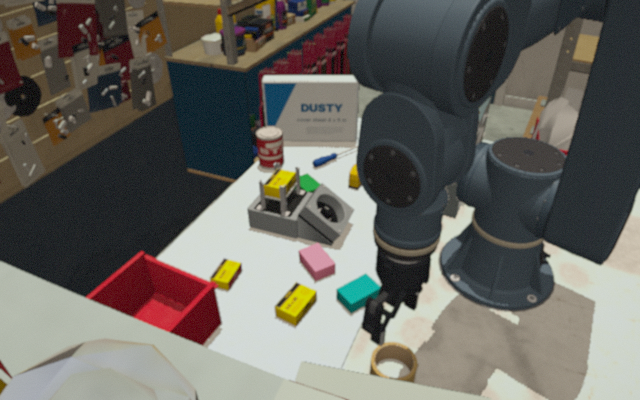

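The top view shows yellow boxes at (226,151) and (217,228) left of the dispenser, the pile box at (328,145), and the knob at (331,205). The pink (274,221), turquoise (251,275) and green (389,155) boxes are look-alikes, so I leave them out. I'll measure both yellow boxes and check them in a crop.

```bash
cat > r.py <<'E'
s=open('h.py').read()
s=s.replace('import numpy as np,cv2','import numpy as np,cv2\nfrom scipy.spatial.transform import Rotation as Ro\ndef RM(c):\n    q=np.array(c["rotation"]);return Ro.from_quat(np.r_[q[1:],q[0]]).as_matrix()').replace('np.array(c["rotation"]).T;o','RM(c).T;o').replace('R=np.array(c["rotation"]);','R=RM(c);')
open('h.py','w').write(s)
E
python3 r.py; python3 - <<'E'
from h import *
a=cv2.imread("pics/top0.png");c=cams.get_calibration("top")
hsv=cv2.cvtColor(a,cv2.COLOR_BGR2HSV)
m=((hsv[...,0]>20)&(hsv[...,0]<35)&(hsv[...,1]>120)&(hsv[...,2]>90)).astype(np.uint8)
n,l,st,ce=cv2.connectedComponentsWithStats(m)
for i in range(1,n):
    if st[i,4]>60:print(st[i],ce[i].round(1))
def box(u0,v0,u1,v1,z,name):
    s=a[v0:v1,u0:u1].astype(int);y=hsv[v0:v1,u0:u1]
    mm=(((y[...,1]>120)&(y[...,2]>80))|(y[...,2]<70)).astype(np.uint8)
    k=max(cv2.findContours(mm,0,2)[0],key=cv2.contourArea)
    P=plane(c,k.reshape(-1,2)+[u0,v0],z)
    print(name,cv2.minAreaRect((P[:,:2]*1000).astype(np.float32)))
box(203,132,250,170,.035,"far");box(190,208,245,250,.035,"near")
print(plane(c,[[331,207],[300,124],[355,124],[306,232],[358,231]],.0))
c1=cv2.resize(a[125:255,190:370],None,fx=4.4,fy=4.4,interpolation=2);cv2.imwrite("pics/crop1.png",c1)
E
```

```text
[309 132  41  23 759] [328.8 143.5]
[211 143  30  18 424] [225.4 151.8]
[423 195  26  15 275] [436.4 202. ]
[198 217  37  24 634] [216.1 229.5]
far ((609.172119140625, 293.4342956542969), (52.484100341796875, 75.64686584472656), 4.232019901275635)
near ((411.6597595214844, 314.5824279785156), (91.6524658203125, 54.61705780029297), 81.43222045898438)
[[ 0.46042359  0.02385204  0.        ]
 [ 0.68917528  0.10017378  0.        ]
 [ 0.68480574 -0.04868213  0.        ]
 [ 0.39714425  0.09059188  0.        ]
 [ 0.39588498 -0.04391433  0.        ]]
```

View pics/crop1.png

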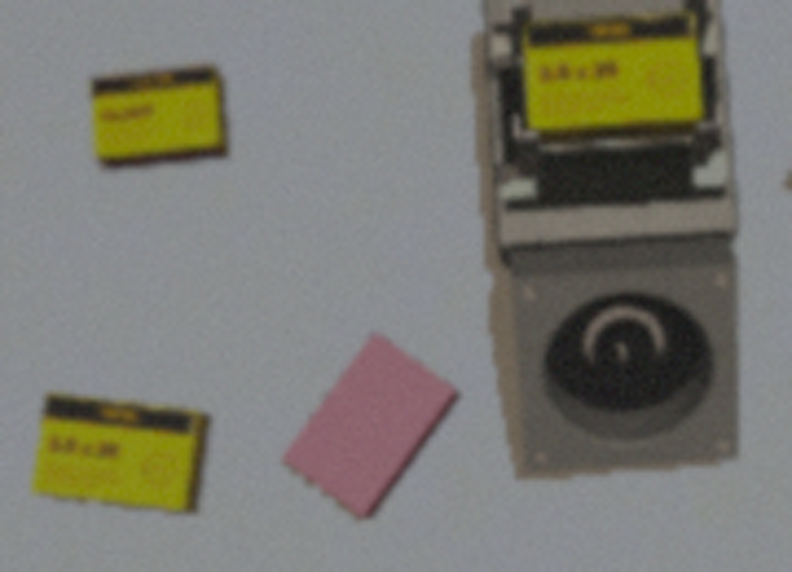

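The candidates are the near yellow box at (217,228) and the far yellow box at (226,151). The near one measures 92x55 mm and carries the same "x 30" print as the pile box. The far one is 76x52 mm with different print, so the near one is new_box. Next I move over the dispenser to look with the wrist camera.

```bash
python3 -m jog '[[[1.6,-3,0.4],4],[[3.2,-6,0.8],8],[[4.8,-9,1.2],12],[[6.4,-12,1.6],15],[[8,-15,2],18]]' 0
python3 -m jog '[[[1.6,-3,0.4],0],[[3.2,-6,0.8],0],[[4.8,-9,1.2],0],[[6.4,-12,1.6],0],[[8,-15,2],0]]'
python3 -m jog '[[[1.6,-3,0.4],0],[[3.2,-6,0.8],0],[[4.8,-9,1.2],0],[[6.4,-12,1.6],0],[[8,-14.8,2],0]]'
python3 -m jog '[[[0,0,0],0],[[0,0,0],0]]'
python3 - <<'E'
from h import *
s=bot.observe();print(s['joints'].round(2))
c=cams.get_calibration("wrist");print(c)
cv2.imwrite("pics/w1.png",cams.camera("wrist"))
cv2.imwrite("pics/top1.png",cams.camera("top"))
E
```

```text
clock: 0.52
position: [0.2369, 0.3232, 0.2512]
orientation: [-0.0, 0.001, 1.0, -0.0]
force: [0.3, 0.3, 0.1]
grip_width: 1.001
gripper_force: 0.0
clock: 0.93
position: [0.3169, 0.1732, 0.2714]
orientation: [0.0, 0.002, 1.0, -0.0]
force: [1.3, 0.8, -0.3]
grip_width: 1.005
gripper_force: 0.0
clock: 1.35
position: [0.397, 0.0249, 0.2914]
orientation: [-0.0, 0.003, 1.0, -0.0]
force: [-0.3, 1.2, 0.6]
grip_width: 1.003
gripper_force: 0.0
clock: 1.52
position: [0.397, 0.0256, 0.291]
orientation: [-0.0, 0.004, 1.0, -0.0]
force: [0.1, 0.3, -0.4]
grip_width: 1.002
gripper_force: 0.0
[ 0.06 -0.   -0.12  1.45  0.    0.07]
{'fx': 332.33421795368736, 'fy': 332.33421795368736, 'cx': 316.641296346256, 'cy': 203.33348780973597, 'distortion': array([-0.03803331,  0.        ,  0.        ,  0.        ,  0.        ]), 'origin': array([0.31790089, 0.02582662, 0.43282841]), 'rotation': array([0.10841486, 0.70155053, 0.69594448, 0.10832519])}
```

View pics/w1.png

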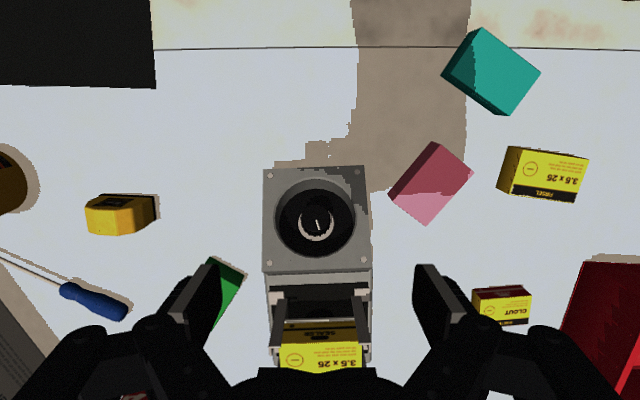

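```bash
python3 - <<'E'
from h import *
a=cv2.imread("pics/w1.png")
cv2.imwrite("pics/crop2.png",cv2.convertScaleAbs(cv2.resize(a[155:275,250:390],None,fx=5,fy=5,interpolation=2),alpha=1.6,beta=20))
E
```

```text
(no output)
```

View pics/crop2.png

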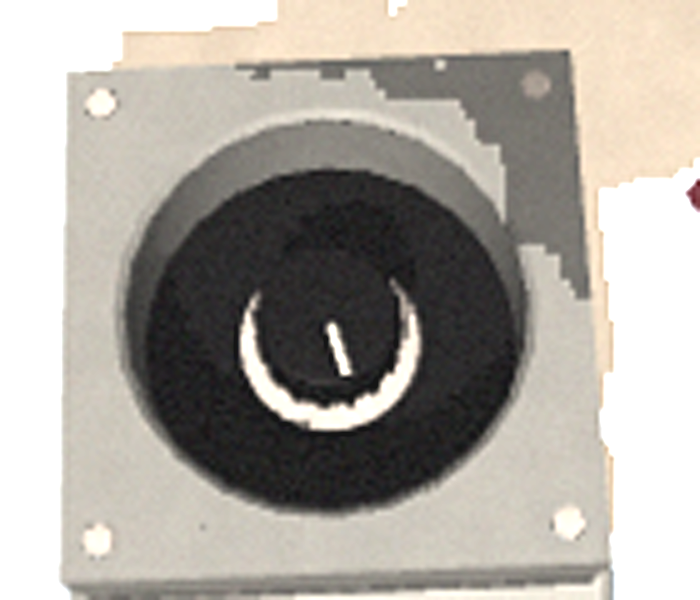

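```bash
cat >> h.py <<'E'
S,C=np.sin(np.radians(35)),np.cos(np.radians(35))
def disp(x,y,yaw,P):
    P=np.atleast_2d(P).astype(float);c,s=np.cos(yaw),np.sin(yaw)
    return np.c_[x+c*P[:,0]-s*P[:,1],y+s*P[:,0]+c*P[:,1],P[:,2]]
def pan(u,v,n=0): return [u*C-n*S,v,.08+u*S+n*C]
E
python3 - <<'E'
from h import *
from scipy.optimize import least_squares
q=np.array([0.10841486, 0.70155053, 0.69594448, 0.10832519])
c=cams.get_calibration("wrist");c["origin"]=np.array([0.31790089,0.02582662,0.43282841]);c["rotation"]=q
px=np.array([[68,72],[568,50],[607,570],[62,582]])/5+[250,155]-.4
M=disp
P=[pan(-.06,-.06),pan(-.06,.06),pan(.06,.06),pan(.06,-.06)]
r=least_squares(lambda t:(proj(c,disp(*t,P))-px).ravel(),[.45,.03,0]);print(r.x,r.fun.round(1))
t=r.x
print("knob top",disp(*t,pan(0,0,-.008)),"post",disp(*t,[.15,0,.156]))
k=plane(c,np.array([[328,318],[330,325],[348,375]])/5+[250,155]-.4,.0735);print(k)
pu=proj(c,disp(*t,[pan(0,0,-.008),pan(.017,0,-.008),pan(0,0,0)]));print(((pu-[250,155]+.4)*5).round())
# top cam check
ct=cams.get_calibration("top");px2=np.array([[530,294],[722,280],[541,456],[726,447]])/4.4+[190,125]
print(proj(ct,disp(*t,[pan(.05,.05),pan(.05,-.05),pan(-.05,.05),pan(-.05,-.05)])).round(1),px2.round(1))
E
```

```text
[0.44495241 0.02300944 0.02854984] [-0.6 -0.2  0.8  0.6  1.1 -0.7 -1.3  0.6]
knob top [[0.44953916 0.02314042 0.07344678]] post [[0.59489129 0.02729133 0.156     ]]
[[0.45004378 0.0235214  0.0735    ]
 [0.45176531 0.02396664 0.0735    ]
 [0.46420976 0.02804764 0.0735    ]]
[[326. 316.]
 [328. 388.]
 [325. 307.]]
[[310.4 191.5]
 [353.3 189.1]
 [312.8 228.3]
 [353.5 226. ]] [[310.5 191.8]
 [354.1 188.6]
 [313.  228.6]
 [355.  226.6]]
```

The dispenser is at (0.445, 0.023) with yaw about 1.6°. The knob's face is at (0.450, 0.0235, 0.0735) and its pointer is at about 0.23 rad. I'll work with the tool vertical, gripping the knob's ±y sides and turning it in short strokes of about ±25°.

```bash
python3 -m jog '[[[1,0,-2.8],-5],[[2,0,-5.6],-10],[[3.2,0,-8.4],-15],[[4.2,0,-11.2],-20],[[5.2,0,-14],-23]]' 0.5 25
python3 -m jog '[[[0,0,-1],0],[[0,0,-2],0],[[0,0,-3],0],[[0,0,-4],0],[[0,0,-4],0]]'
python3 - <<'E'
from h import *
cv2.imwrite("pics/w2.png",cams.camera("wrist")[120:400,120:520])
E
```

```text
clock: 2.03
position: [0.4485, 0.0281, 0.15]
orientation: [0.0, 0.203, 0.979, 0.0]
force: [0.4, -1.2, -0.5]
grip_width: 0.498
gripper_force: 0.0
clock: 2.45
position: [0.4471, 0.028, 0.1097]
orientation: [-0.001, 0.201, 0.98, -0.0]
force: [-1.1, 0.3, -0.8]
grip_width: 0.501
gripper_force: 0.0
```

View pics/w2.png

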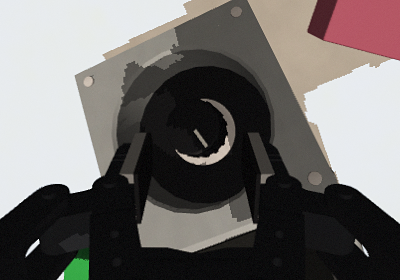

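The fingers straddle the knob, which shows near (205,130) in the crop, slightly off centre. I'll correct by (+2.5, −2.5) mm, descend and close.

```bash
python3 -m jog '[[[0.25,-0.25,-1],0],[[0.25,-0.25,-2],0],[[0.25,-0.25,-3],0],[[0.25,-0.25,-3.5],0],[[0.25,-0.25,-4],0]]'
python3 -m jog '[[[0,0,-0.4],0],[[0,0,-0.8],0],[[0,0,-1.2],0],[[0,0,-1.2],0]]'
```

```text
clock: 2.92
position: [0.4513, 0.0245, 0.071]
orientation: [0.0, 0.201, 0.979, 0.0]
force: [0.1, -0.4, 0.2]
grip_width: 0.504
gripper_force: 0.0
clock: 3.25
position: [0.451, 0.0243, 0.0587]
orientation: [-0.0, 0.202, 0.979, -0.0]
force: [-0.4, 0.2, 0.8]
grip_width: 0.502
gripper_force: 0.0
```

```bash
python3 -m jog '[[[0,0,0],0],[[0,0,0],0],[[0,0,0],0],[[0,0,0],0],[[0,0,0],0]]' 0.75 25
python3 -m jog '[[[0,0,0],0],[[0,0,0],0]]'
```

```text
clock: 3.67
position: [0.4516, 0.0252, 0.0596]
orientation: [0.0, 0.201, 0.98, 0.001]
force: [0.6, 7.3, -1.2]
grip_width: 0.405
gripper_force: 24.4
clock: 3.83
position: [0.4515, 0.0252, 0.0596]
orientation: [0.0, 0.201, 0.98, 0.001]
force: [2.3, 7.7, -0.9]
grip_width: 0.404
gripper_force: 24.4
```

```bash
python3 -m jog '[[[0,-0.06,0],7],[[0,-0.12,0],14],[[0,-0.18,0],21],[[0,-0.24,0],28],[[0,-0.3,0],35]]'
python3 -m jog '[[[0,-0.06,0],7],[[0,-0.12,0],15],[[0,-0.12,0],15],[[0,-0.12,0],15]]'
```

```text
clock: 4.25
position: [0.4517, 0.0219, 0.0597]
orientation: [0.001, -0.105, 0.994, 0.001]
force: [-7.3, 6.0, 9.6]
grip_width: 0.384
gripper_force: 33.3
clock: 4.58
position: [0.4513, 0.0203, 0.0603]
orientation: [0.0, -0.232, 0.973, 0.0]
force: [-7.3, 3.4, 16.8]
grip_width: 0.381
gripper_force: 50.3
```

```bash
cat > ptr.py <<'E'
from h import *
c=cams.get_calibration("wrist");a=cams.camera("wrist")
t=(.4453,.0233,.0285)
O=disp(*t,pan(0,0,-.008))[0];X=disp(*t,pan(.01,0,-.008))[0]-O;Y=disp(*t,pan(0,.01,-.008))[0]-O;X*=100;Y*=100;N=np.cross(X,Y)
u0=proj(c,O)[0];g=cv2.cvtColor(a,cv2.COLOR_BGR2GRAY)
vv,uu=np.mgrid[int(u0[1])-40:int(u0[1])+40,int(u0[0])-40:int(u0[0])+40]
m=(vv>=0)&(vv<400)&(uu>=0)&(uu<640);p=np.c_[uu[m],vv[m]]
n=und(c,p);d=np.c_[n,np.ones(len(n))]@RM(c).T;o=np.array(c["origin"])
k=((O-o)@N)/(d@N);Q=o+d*k[:,None]-O;U=Q@X;V=Q@Y;r=np.hypot(U,V)
s=r<.013;gg=g[p[:,1],p[:,0]].astype(float)
th=max(40,gg[s].max()*.6);b=s&(gg>th)
print("max",gg[s].max(),"n",b.sum(),"angle",np.arctan2(V[b].mean(),U[b].mean()).round(3),"mean mm",(U[b].mean()*1e3).round(1),(V[b].mean()*1e3).round(1),"spread",(np.c_[U[b],V[b]].std(0)*1e3).round(1),"uv",u0)
E
python3 -m jog '[[[0,0,0],0],[[0,0,0],0],[[0,0.06,2],-7],[[0,0.12,4],-14],[[0,0.18,5],-21]]' 0.5
python3 -m jog '[[[0,0.06,0],-7],[[0,0.12,0],-14],[[0,0.18,0],-21],[[0,0.24,0],-29],[[0,0.24,0],-29]]'
python3 ptr.py
```

```text
clock: 5.0
position: [0.452, 0.0218, 0.1113]
orientation: [0.001, -0.047, 0.999, -0.0]
force: [1.0, 0.1, 0.5]
grip_width: 0.501
gripper_force: 0.0
clock: 5.42
position: [0.4514, 0.0243, 0.1094]
orientation: [0.0, 0.205, 0.979, -0.0]
force: [0.4, 0.2, -0.0]
grip_width: 0.506
gripper_force: 0.0
max 152.0 n 59 angle 0.829 mean mm 5.1 5.6 spread [2.3 2.3] uv [315.47712902 238.44635955]
```

The pointer moved from about 0.23 to 0.83 rad, so each stroke gives about 0.6 rad. I'll repeat it.

```bash

python3 -m jog '[[[0,0,-1.5],0],[[0,0,-3],0],[[0,0,-4],0],[[0,0,-5],0],[[0,0,-5],0]]'
python3 -m jog '[[[0,0,0],0],[[0,0,0],0],[[0,0,0],0],[[0,0,0],0]]' 0.75 30
python3 -m jog '[[[0,-0.06,0],7],[[0,-0.12,0],14],[[0,-0.18,0],21],[[0,-0.24,0],28],[[0,-0.3,0],35]]'
python3 -m jog '[[[0,-0.06,0],7],[[0,-0.12,0],15],[[0,-0.12,0],15],[[0,-0.12,0],15]]'
python3 -m jog '[[[0,0,0],0],[[0,0,0],0],[[0,0.06,2],-7],[[0,0.12,4],-14],[[0,0.18,5],-21]]' 0.5
python3 -m jog '[[[0,0.06,0],-7],[[0,0.12,0],-14],[[0,0.18,0],-21],[[0,0.24,0],-29],[[0,0.24,0],-29]]'
python3 ptr.py
```

```text
clock: 5.88
position: [0.4502, 0.0242, 0.0579]
orientation: [-0.001, 0.2, 0.98, -0.0]
force: [-0.0, 0.0, -0.5]
grip_width: 0.497
gripper_force: 0.0
clock: 6.22
position: [0.4511, 0.0253, 0.0595]
orientation: [-0.0, 0.2, 0.98, 0.001]
force: [2.1, 9.2, -10.9]
grip_width: 0.403
gripper_force: 29.5
clock: 6.63
position: [0.4513, 0.0218, 0.0599]
orientation: [0.0, -0.107, 0.994, 0.001]
force: [-5.5, 5.1, 6.9]
grip_width: 0.38
gripper_force: 37.1
clock: 6.97
position: [0.4511, 0.0205, 0.0604]
orientation: [0.0, -0.233, 0.972, 0.0]
force: [-7.9, 5.8, 12.9]
grip_width: 0.383
gripper_force: 54.3
clock: 7.38
position: [0.4521, 0.0218, 0.1116]
orientation: [0.001, -0.048, 0.999, -0.0]
force: [0.8, 0.4, 1.3]
grip_width: 0.5
gripper_force: 0.0
clock: 7.8
position: [0.4515, 0.0243, 0.1097]
orientation: [0.0, 0.204, 0.979, 0.0]
force: [-0.9, 0.4, 0.6]
grip_width: 0.499
gripper_force: 0.0
max 151.0 n 56 angle 1.402 mean mm 1.3 7.6 spread [1.  2.9] uv [315.40655993 237.9873456 ]
```

```bash

for i in 1 2; do
python3 -m jog '[[[0,0,-1.5],0],[[0,0,-3],0],[[0,0,-4],0],[[0,0,-5],0],[[0,0,-5],0]]'
python3 -m jog '[[[0,0,0],0],[[0,0,0],0],[[0,0,0],0],[[0,0,0],0]]' 0.75 30
python3 -m jog '[[[0,-0.06,0],7],[[0,-0.12,0],14],[[0,-0.18,0],21],[[0,-0.24,0],28],[[0,-0.3,0],35]]'
python3 -m jog '[[[0,-0.06,0],7],[[0,-0.12,0],15],[[0,-0.12,0],15],[[0,-0.12,0],15]]'
python3 -m jog '[[[0,0,0],0],[[0,0,0],0],[[0,0.06,2],-7],[[0,0.12,4],-14],[[0,0.18,5],-21]]' 0.5
python3 -m jog '[[[0,0.06,0],-7],[[0,0.12,0],-14],[[0,0.18,0],-21],[[0,0.24,0],-29],[[0,0.24,0],-29]]'
python3 ptr.py; done | grep -v orient
```

```text
clock: 8.27
position: [0.4503, 0.0242, 0.058]
force: [-0.9, 0.2, -0.6]
grip_width: 0.503
gripper_force: 0.0
clock: 8.6
position: [0.4512, 0.0252, 0.0596]
force: [2.3, 9.5, -11.7]
grip_width: 0.398
gripper_force: 29.5
clock: 9.02
position: [0.4514, 0.0219, 0.0599]
force: [-7.9, 6.3, 6.2]
grip_width: 0.382
gripper_force: 37.6
clock: 9.35
position: [0.4521, 0.0205, 0.0601]
force: [4.5, 8.0, -6.8]
grip_width: 0.382
gripper_force: 55.2
clock: 9.77
position: [0.4521, 0.0218, 0.1117]
force: [0.5, -0.4, -0.1]
grip_width: 0.5
gripper_force: 0.0
clock: 10.18
position: [0.4515, 0.0243, 0.1099]
force: [-0.1, -0.2, 0.2]
grip_width: 0.502
gripper_force: 0.0
max 148.0 n 57 angle 1.963 mean mm -3.0 7.3 spread [1.  2.9] uv [315.42909162 237.8296944 ]
clock: 10.65
position: [0.4503, 0.0241, 0.0581]
force: [-1.0, 0.2, -0.1]
grip_width: 0.498
gripper_force: 0.0
clock: 10.98
position: [0.4512, 0.0252, 0.0596]
force: [1.6, 8.7, -10.2]
grip_width: 0.398
gripper_force: 29.5
clock: 11.4
position: [0.4515, 0.0219, 0.06]
force: [-8.0, 6.7, 6.7]
grip_width: 0.381
gripper_force: 37.5
clock: 11.73
position: [0.4511, 0.0206, 0.0605]
force: [-8.0, 5.4, 13.0]
grip_width: 0.384
gripper_force: 54.5
clock: 12.15
position: [0.4521, 0.0218, 0.1117]
force: [-0.2, 0.1, 0.2]
grip_width: 0.501
gripper_force: 0.0
clock: 12.57
position: [0.4515, 0.0242, 0.1098]
force: [-0.1, 0.0, 0.2]
grip_width: 0.499
gripper_force: 0.0
max 146.0 n 54 angle 2.492 mean mm -6.5 4.9 spread [2. 2.] uv [315.43147169 237.910591  ]
```

The knob reads 2.49 rad. One more gentle stroke should bring it to the stop, and I'll watch the torque while it turns.

```bash

python3 -m jog '[[[0,0,-1.5],0],[[0,0,-3],0],[[0,0,-4],0],[[0,0,-5],0],[[0,0,-5],0]]' | grep forc
python3 -m jog '[[[0,0,0],0],[[0,0,0],0],[[0,0,0],0],[[0,0,0],0]]' 0.75 25|grep forc
python3 -m jog '[[[0,-0.04,0],5],[[0,-0.08,0],10],[[0,-0.12,0],15],[[0,-0.12,0],15]]'
python3 -c "
from h import *
print(bot.observe()['torque'])"
python3 -m jog '[[[0,-0.03,0],4],[[0,-0.06,0],8],[[0,-0.06,0],8]]'
python3 -c "
from h import *
print(bot.observe()['torque'])"
python3 -m jog '[[[0,-0.03,0],4],[[0,-0.06,0],8],[[0,-0.06,0],8]]'
python3 -c "
from h import *
print(bot.observe()['torque'])"
```

```text
force: [0.1, -0.6, 0.2]
gripper_force: 0.0
force: [1.3, 9.3, -11.2]
gripper_force: 24.7
clock: 13.7
position: [0.4509, 0.0237, 0.0599]
orientation: [-0.0, 0.067, 0.998, 0.001]
force: [-2.7, 6.3, -1.4]
grip_width: 0.387
gripper_force: 25.2
[1.37468831 0.58509552 0.08164984]
clock: 13.95
position: [0.4515, 0.023, 0.0598]
orientation: [0.0, -0.001, 1.0, 0.001]
force: [0.9, 7.0, -9.3]
grip_width: 0.383
gripper_force: 26.2
[ 1.14078106 -0.31838016 -0.08157617]
clock: 14.2
position: [0.4523, 0.0226, 0.0601]
orientation: [0.001, -0.071, 0.998, 0.001]
force: [5.2, 8.5, -7.1]
grip_width: 0.387
gripper_force: 27.9
[ 1.43952842 -0.99511887 -0.04270947]
```

```bash

python3 -m jog '[[[0,0,0],0],[[0,0,0],0],[[0,0.06,2],-7],[[0,0.12,4],-14],[[0,0.18,5],-21]]' 0.5|grep pos
python3 -m jog '[[[0,0.06,0],-5],[[0,0.09,0],-10],[[0,0.09,0],-10]]'|grep pos
python3 ptr.py
```

```text
position: [0.452, 0.0236, 0.1116]
position: [0.4515, 0.0245, 0.11]
max 145.0 n 49 angle 2.713 mean mm -7.6 3.5 spread [2.2 1.4] uv [315.08773109 238.00719989]
```

```bash

python3 -m jog '[[[0,0,-1.5],0],[[0,0,-3],0],[[0,0,-4],0],[[0,0,-5],0],[[0,0,-5],0]]' | grep forc
python3 -m jog '[[[0,0,0],0],[[0,0,0],0],[[0,0,0],0],[[0,0,0],0]]' 0.75 25|grep forc
python3 -m jog '[[[0,-0.05,0],6],[[0,-0.1,0],12],[[0,-0.15,0],18],[[0,-0.2,0],24],[[0,-0.2,0],24]]'|grep forc
python3 -m jog '[[[0,0,0],0],[[0,0,0],0],[[0,0,2],-7],[[0,0,4],-14],[[0,0.2,5],-20]]' 0.5|grep pos
python3 -m jog '[[[0,0,0],-4],[[0,0,0],-4]]'|grep pos
python3 ptr.py
```

```text
force: [-0.1, 0.5, -0.3]
gripper_force: 0.0
force: [1.7, 7.4, -12.0]
gripper_force: 24.8
force: [-1.6, 5.6, 0.2]
gripper_force: 25.2
position: [0.452, 0.0243, 0.1116]
position: [0.4519, 0.0245, 0.1103]
max 147.0 n 52 angle 2.711 mean mm -7.5 3.4 spread [2.3 1.5] uv [314.68810989 237.0755444 ]
```

The knob hasn't moved after another stroke, so it is at its stop. Next I pick up the new box.

```bash

python3 -m jog '[[[0,0,3],-7],[[0,0,6],-14],[[0,1,9],-21],[[-1,4,11],-28],[[-2,7,12],-35]]' 0|grep pos
python3 -m jog '[[[-0.5,4,0],-7],[[-1,8,0],-14],[[-1.5,12,0],-21],[[-2,16,0],-28],[[-2,20,0],-35]]'|grep pos
python3 -m jog '[[[0,2,0],-5],[[0,2,0],-5],[[0,2,0],-5]]'
python3 - <<'E'
from h import *
c=cams.get_calibration("wrist");a=cams.camera("wrist");print(c["origin"],c["rotation"])
cv2.imwrite("pics/w3.png",a);print(proj(c,[[.412,.315,.035]]))
E
```

```text
position: [0.4327, 0.0925, 0.2308]
position: [0.4122, 0.2734, 0.2284]
clock: 17.8
position: [0.4128, 0.2926, 0.2278]
orientation: [0.0, 0.728, 0.685, -0.001]
force: [0.5, -1.1, 0.1]
grip_width: 0.999
gripper_force: 0.0
[0.41645138 0.37029417 0.3695198 ] [ 0.15412964  0.98758315 -0.029838   -0.0057675 ]
[[316.29274075 154.7076454 ]]
```

View pics/w3.png

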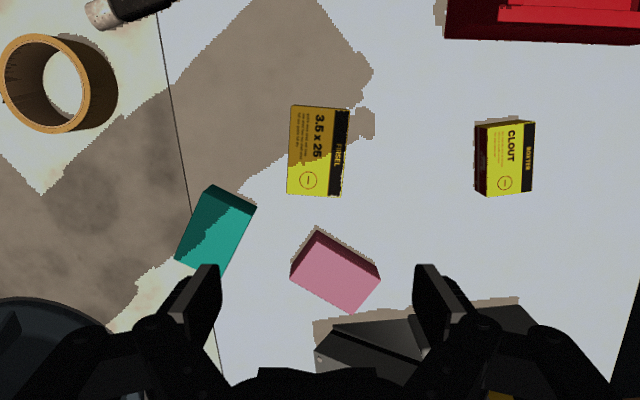

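The new box shows at about (318,151), the same 3.5 x 25 print as the pile box. The smaller CLOUT box is at (505,158). I'll measure it.

```bash
python3 - <<'E'
from h import *
a=cv2.imread("pics/w3.png");c=cams.get_calibration("wrist")
u0,v0=275,95;h=cv2.cvtColor(a[v0:210,u0:362],cv2.COLOR_BGR2HSV)
m=((h[...,1]>120)|(h[...,2]<60)).astype(np.uint8)
m=cv2.morphologyEx(m,cv2.MORPH_OPEN,np.ones((3,3),np.uint8))
k=max(cv2.findContours(m,0,2)[0],key=cv2.contourArea)
print(cv2.boundingRect(k))
P=plane(c,k.reshape(-1,2)+[u0,v0],.035);print(cv2.minAreaRect((P[:,:2]*1e3).astype(np.float32)))
q=[[292,105],[349,109],[342,196],[287,195]];print(plane(c,q,.035))
o=bot.observe()['orientation'];print(np.degrees(Ro.from_quat(np.r_[o[1:],o[0]]).as_matrix()[:2,1]),bot.observe()['position'])
E
```

```text
(12, 10, 63, 92)
((412.65435791015625, 316.290283203125), (90.2436294555664, 57.895164489746094), 81.88282012939453)
[[0.39173073 0.36393897 0.035     ]
 [0.44674564 0.35679153 0.035     ]
 [0.43647542 0.26903419 0.035     ]
 [0.37890698 0.27365773 0.035     ]]
[57.18630137 -3.54004278] [0.4129266  0.29176207 0.22804906]
```

```bash

python3 -m jog '[[[0,1,-4],-3],[[0,2.45,-8],-4.6],[[0,2.45,-12],-4.6],[[0,2.45,-15],-4.6],[[0,2.45,-16],-4.6]]'|grep pos
python3 -m jog '[[[0,0,-2],0],[[0,0,-4],0],[[0,0,-5],0],[[0,0,-5.7],0],[[0,0,-5.7],0]]'
python3 -m jog '[[[0,0,0],0],[[0,0,0],0],[[0,0,0],0],[[0,0,0],0],[[0,0,0],0]]' 0.5 30
python3 -m jog '[[[0,0,0],0],[[0,0,0],0]]'
```

```text
position: [0.4112, 0.3137, 0.0645]
clock: 18.68
position: [0.4132, 0.316, 0.0114]
orientation: [-0.0, 0.757, 0.654, -0.0]
force: [-0.5, -0.7, -0.4]
grip_width: 1.0
gripper_force: 0.0
clock: 19.1
position: [0.4139, 0.3169, 0.0128]
orientation: [0.0, 0.757, 0.654, 0.001]
force: [-0.3, -1.6, 7.3]
grip_width: 0.67
gripper_force: 31.2
clock: 19.27
position: [0.4139, 0.317, 0.0128]
orientation: [0.0, 0.757, 0.654, 0.001]
force: [-0.7, -2.5, 7.8]
grip_width: 0.674
gripper_force: 31.2
```

```bash

python3 -m jog '[[[0,0,2],0],[[0,0,6],0],[[0,0,10],0],[[0,0,14],0],[[0,0,18],0]]'|grep pos
python3 -m jog '[[[1,-2,3],2],[[2,-5,6],4],[[3.5,-8,9],6],[[5,-11,9],8],[[7,-14,9],9.7]]'|grep -A9 pos
python3 -m jog '[[[2,-3,0],0],[[4,-6,0],0],[[6,-9,0],0],[[8,-12.5,0],0],[[9.5,-16,0],0]]'|grep pos
python3 -m jog '[[[1,-3,0],0],[[1.6,-4.7,0],0],[[1.6,-4.7,0],0],[[1.6,-4.7,0],0]]'
python3 - <<'E'
from h import *
c=cams.get_calibration("wrist");a=cams.camera("wrist");print(c["origin"],c["rotation"])
cv2.imwrite("pics/w4.png",cv2.convertScaleAbs(a,alpha=1.3,beta=10))
t=(.4453,.0233,.0285)
print(proj(c,disp(*t,[[.15+sx*.034,sy*.05,.156] for sx,sy in((-1,-1),(-1,1),(1,1),(1,-1))])).round(1))
ct=cams.get_calibration("top");q=np.array([[522,18],[697,10],[703,128],[530,136]])/4.4+[190,125]
P=plane(ct,q,.143);print(P.round(4),P.mean(0))
E
```

```text
position: [0.4128, 0.3163, 0.1943]
position: [0.484, 0.1753, 0.2848]
orientation: [0.001, 0.698, 0.716, 0.002]
force: [0.3, 0.3, -2.7]
grip_width: 0.671
gripper_force: 35.0
position: [0.579, 0.0148, 0.282]
clock: 20.85
position: [0.5942, -0.0313, 0.2818]
orientation: [0.0, 0.7, 0.715, 0.0]
force: [-0.0, -0.0, -2.3]
grip_width: 0.671
gripper_force: 35.0
[0.59132608 0.04632963 0.42354173] [0.15361659 0.9880726  0.01064368 0.00109482]
[[280.7 184.8]
 [275.6  54.8]
 [366.9  54.1]
 [362.6 184.2]]
[[ 0.624   0.0739  0.143 ]
 [ 0.6257 -0.0175  0.143 ]
 [ 0.5621 -0.0179  0.143 ]
 [ 0.5604  0.0713  0.143 ]] [0.59306938 0.02745517 0.143     ]
```

View pics/w4.png

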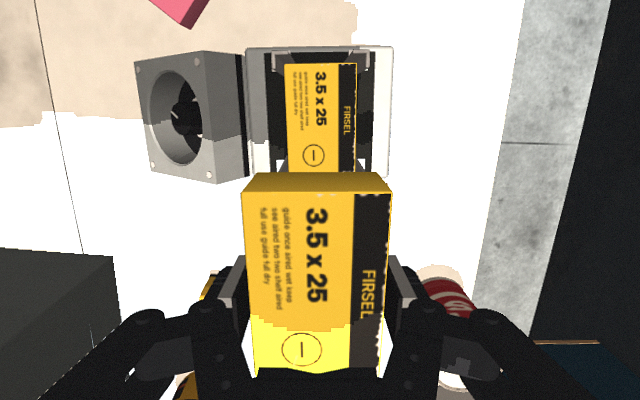

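The posts sit where predicted, with inner corners near (275,54) and (367,54). The pile box at (321,118) has the same FIRSEL 3.5 x 25 print and runs the same way round as the held box. I'll move over the posts and lower.

```bash

python3 -m jog '[[[0.1,3,0],0.4],[[0.1,5.9,0],0.4],[[0.1,5.9,-3],0.4],[[0.1,5.9,-6],0.4],[[0.1,5.9,-8],0.4]]'|grep pos
python3 -m jog '[[[0,0,0],0],[[0,0,0],0],[[0,0,0],0]]'
python3 - <<'E'
from h import *
cv2.imwrite("pics/top2.png",cams.camera("top"));a=cams.camera("wrist");s=cams.camera("scene")
b=np.zeros((600,800,3),np.uint8);b[:400,:640]=a;b[400:600,:400]=cv2.resize(s[150:250,220:420],(400,200));b[400:600,400:800]=cv2.resize(cv2.imread("pics/top2.png")[100:200,230:430],(400,200));cv2.imwrite("pics/mix.png",b)
E
```

```text
position: [0.5941, 0.0305, 0.1997]
clock: 21.57
position: [0.5956, 0.0291, 0.2034]
orientation: [0.001, 0.696, 0.718, 0.001]
force: [1.2, 0.8, -2.1]
grip_width: 0.67
gripper_force: 34.9
```

View pics/mix.png

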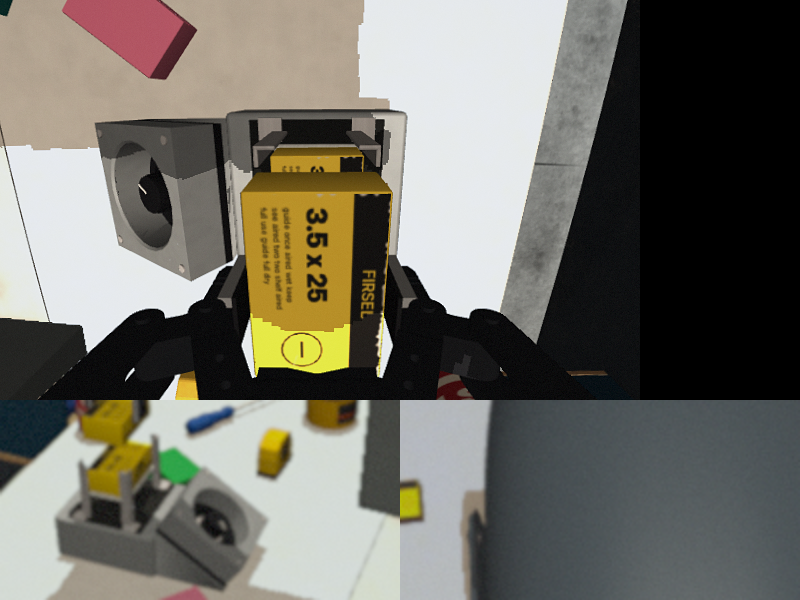

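```bash

python3 -m jog '[[[0,-0.1,-0.8],0],[[0,-0.1,-1.6],0],[[0,-0.1,-2.4],0],[[0,-0.1,-3],0],[[0,-0.1,-3],0]]'
python3 -m jog '[[[0,0,-0.4],0],[[0,0,-0.8],0],[[0,0,-1.2],0],[[0,0,-1.4],0],[[0,0,-1.4],0]]'
```

```text
clock: 22.13
position: [0.5942, 0.0274, 0.1696]
orientation: [-0.001, 0.696, 0.718, -0.001]
force: [0.0, -0.1, -2.6]
grip_width: 0.667
gripper_force: 34.9
clock: 22.55
position: [0.5949, 0.0275, 0.157]
orientation: [-0.0, 0.696, 0.718, -0.0]
force: [0.3, 0.2, -1.4]
grip_width: 0.673
gripper_force: 35.0
```

Inside the posts with no contact on them. I'll lower to contact and release.

```bash

python3 -m jog '[[[0,0,-0.1],0],[[0,0,-0.2],0],[[0,0,-0.2],0]]'|grep -E "pos|forc"
python3 -m jog '[[[0,0,-0.1],0],[[0,0,-0.2],0],[[0,0,-0.2],0]]'|grep -E "pos|forc"
```

```text
position: [0.5953, 0.0276, 0.1557]
force: [0.1, 1.0, -2.4]
gripper_force: 35.0
position: [0.5953, 0.0276, 0.1536]
force: [-0.4, -0.1, 0.5]
gripper_force: 35.3
```

```bash

python3 -m jog '[[[0,0,-0.05],0],[[0,0,-0.05],0]]'|grep -E "pos|forc"
python3 -m jog '[[[0,0,0],0],[[0,0,0],0],[[0,0,0],0]]' 0.15|grep -E "pos|forc|wid"
python3 -m jog '[[[0,0,1],0],[[0,0,3],0],[[0,0,5],0],[[0,0,7],0],[[0,0,7],0]]' |grep -E "pos|forc"
python3 -m jog '[[[0,-2,2],0],[[0,-4.5,4],0],[[0,-6,6],0],[[0,-6,6],0],[[0,-6,6],0]]' 1|grep -E "pos|forc|wid"
python3 - <<'E'
from h import *
c=cams.get_calibration("wrist");a=cams.camera("wrist")
cv2.imwrite("pics/w5.png",a)
t=(.4453,.0233,.0285)
print(proj(c,disp(*t,[[.15+sx*.034,sy*.05,.156] for sx,sy in((-1,-1),(-1,1),(1,1),(1,-1))])).round(1))
print(proj(c,disp(*t,[[.15+sx*.029,sy*.045,.178] for sx,sy in((-1,-1),(-1,1),(1,1),(1,-1))])).round(1))
E
```

```text
position: [0.5953, 0.0275, 0.1532]
force: [-0.7, 0.3, 2.4]
gripper_force: 35.5
position: [0.5951, 0.0275, 0.1529]
force: [0.5, 0.2, -0.1]
grip_width: 0.85
gripper_force: 0.0
position: [0.5965, 0.0276, 0.2276]
force: [0.9, -0.2, 0.8]
gripper_force: 0.0
position: [0.5956, -0.0331, 0.284]
force: [0.2, 1.0, -0.3]
grip_width: 0.137
gripper_force: 0.0
[[279.  181.7]
 [274.8  52.1]
 [365.4  52.2]
 [360.4 181.7]]
[[282.2 182.3]
 [278.4  55.7]
 [362.4  55.8]
 [357.8 182.3]]
```

View pics/w5.png

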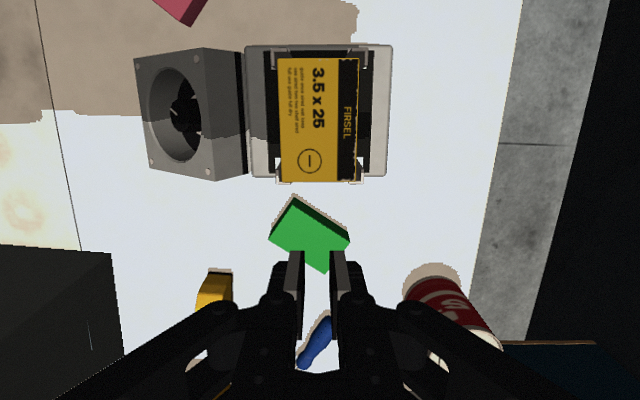

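The box lies flat between the posts, with corners near (278,57) and (357,182). Now I push with shut fingers at the centre.

```bash

python3 -m jog '[[[0,3,-1],0],[[0,6.05,-2],0],[[0,6.05,-5],0],[[0,6.05,-8],0],[[0,6.05,-8.5],0]]' 1 |grep -E "pos|forc|wid"
python3 -m jog '[[[0,0,-0.6],0],[[0,0,-1.2],0],[[0,0,-1.7],0],[[0,0,-1.7],0],[[0,0,-1.7],0]]'|grep -E "pos|forc|wid"
python3 -m jog '[[[0,0,-0.15],0],[[0,0,-0.3],0],[[0,0,-0.3],0]]'|grep -E "pos|forc"
python3 -m jog '[[[0,0,-0.15],0],[[0,0,-0.3],0],[[0,0,-0.3],0]]'|grep -E "pos|forc"
```

```text
position: [0.5924, 0.0293, 0.1925]
force: [-1.1, 0.1, -1.1]
grip_width: -0.005
gripper_force: 0.0
position: [0.5955, 0.0279, 0.1817]
force: [0.7, 0.5, 0.9]
grip_width: -0.0
gripper_force: 0.0
position: [0.5952, 0.028, 0.1781]
force: [0.6, -0.2, -0.6]
gripper_force: 0.0
position: [0.5951, 0.028, 0.1749]
force: [0.1, -0.3, 0.7]
gripper_force: 0.0
```

```bash

python3 -m jog '[[[0,0,-0.1],0],[[0,0,-0.2],0],[[0,0,-0.2],0]]'|grep -E "pos|forc"
python3 -m jog '[[[0,0,-0.1],0],[[0,0,-0.2],0],[[0,0,-0.2],0]]'|grep -E "pos|forc"
```

```text
position: [0.5952, 0.0281, 0.173]
force: [0.4, -0.1, 1.4]
gripper_force: 0.4
position: [0.5952, 0.028, 0.171]
force: [0.4, 0.2, 1.8]
gripper_force: 0.8
```

```bash

for i in 1 2 3 4; do python3 -m jog '[[[0,0,-0.1],0],[[0,0,-0.2],0],[[0,0,-0.2],0],[[0,0,-0.2],0]]'|grep -E "pos|forc"; done
```

```text
position: [0.5952, 0.0281, 0.169]
force: [-0.4, -1.5, 3.3]
gripper_force: 1.2
position: [0.5952, 0.028, 0.167]
force: [-0.8, 0.7, 3.2]
gripper_force: 1.7
position: [0.5952, 0.028, 0.165]
force: [-0.1, -0.5, 4.2]
gripper_force: 2.2
position: [0.5952, 0.028, 0.1631]
force: [-0.2, 0.1, 4.8]
gripper_force: 2.5
```

```bash

for i in 1 2 3; do python3 -m jog '[[[0,0,-0.1],0],[[0,0,-0.2],0],[[0,0,-0.2],0],[[0,0,-0.2],0]]'|grep -E "pos|forc"; done
python3 -m jog '[[[0,0,-0.1],0],[[0,0,-0.1],0],[[0,0,-0.1],0]]'|grep -E "pos|forc"
```

```text
position: [0.5952, 0.028, 0.1612]
force: [-0.2, 0.1, 5.3]
gripper_force: 2.9
position: [0.5952, 0.0281, 0.1592]
force: [-1.2, 1.0, 7.0]
gripper_force: 3.3
position: [0.5952, 0.028, 0.1573]
force: [-1.6, 0.5, 6.9]
gripper_force: 3.7
position: [0.5952, 0.0281, 0.1564]
force: [-1.0, -0.8, 7.9]
gripper_force: 4.0
```

```bash

python3 -m jog '[[[0,0,-0.04],0],[[0,0,-0.04],0],[[0,0,-0.04],0]]'|grep -E "pos|forc"
python3 -m jog '[[[0,0,0.5],0],[[0,0,1.5],0],[[0,0,2],0],[[0,0,2],0],[[0,0,2],0]]'|grep -E "pos|forc"
python3 -m jog '[[[0,0,-0.6],0],[[0,0,-1.2],0],[[0,0,-1.75],0],[[0,0,-1.75],0],[[0,0,-1.75],0]]'|grep -E "pos|forc"
for i in 1 2 3; do python3 -m jog '[[[0,0,-0.1],0],[[0,0,-0.1],0],[[0,0,-0.1],0]]'|grep -E "pos|forc"; done
```

```text
position: [0.5953, 0.0281, 0.1561]
force: [-1.5, -0.8, 9.5]
gripper_force: 4.7
position: [0.5954, 0.028, 0.176]
force: [0.8, 0.2, -0.5]
gripper_force: 0.0
position: [0.5947, 0.028, 0.1574]
force: [-0.9, -0.6, 0.2]
gripper_force: 0.0
position: [0.5952, 0.028, 0.1572]
force: [0.2, 0.9, 0.2]
gripper_force: 0.0
position: [0.5951, 0.028, 0.1561]
force: [-0.2, -0.4, 0.0]
gripper_force: 0.0
position: [0.5953, 0.0281, 0.1555]
force: [-1.4, 0.5, 5.2]
gripper_force: 2.5
```

The top stayed at about 0.156 m when I touched it again. I'll retreat and check the pose.

```bash

python3 -m jog '[[[0,0,2],0],[[0,0,5],0],[[0,-2,8],0],[[0,-4,11],0],[[0,-6,12.8],0]]'|grep -E "pos|forc"
python3 -m jog '[[[0,0,0],0],[[0,0,0],0],[[0,0,0],0]]'|grep -E "clock|pos|forc"
python3 - <<'E'
from h import *
c=cams.get_calibration("wrist");a=cams.camera("wrist");t=(.4453,.0233,.0285)
h=cv2.cvtColor(a,cv2.COLOR_BGR2HSV);m=((h[...,0]>15)&(h[...,0]<35)&(h[...,1]>120)&(h[...,2]>60)).astype(np.uint8);m[230:]=0
k=max(cv2.findContours(m,0,2)[0],key=cv2.contourArea)
for z in(.150,.156,.162):
    P=plane(c,k.reshape(-1,2),z);print(z,cv2.minAreaRect((P[:,:2]*1e3).astype(np.float32)))
print(disp(*t,[.15,0,.156]))
E
python3 ptr.py
```

```text
position: [0.5954, -0.0325, 0.2863]
force: [0.9, 1.4, -0.4]
gripper_force: 0.0
clock: 31.27
position: [0.595, -0.0317, 0.2823]
force: [-1.3, -0.7, 0.1]
gripper_force: 0.0
0.15 ((593.722412109375, 26.740659713745117), (59.036773681640625, 91.3137435913086), 1.9486767053604126)
0.156 ((593.6769409179688, 27.160608291625977), (57.74413299560547, 89.3144302368164), 1.948682427406311)
0.162 ((593.6312866210938, 27.58055877685547), (56.45156478881836, 87.31513214111328), 1.9486886262893677)
[[0.59523909 0.02757442 0.156     ]]
max 112.0 n 13 angle 2.748 mean mm -7.9 3.3 spread [2.1 1.5] uv [179.76508171 117.28397295]
```

```bash
python3 -c "
from cell import bot
print(bot.finish_job())"
```

```text
the job is handed in; nothing more can be done
None
```

I handed the job in at about 31 s on the robot's clock: the lock knob is at its stop, and the matching box lies flat and the same way round on the pile, pushed down so its top is level with the posts at about 156 mm, while the smaller box and tape measure were never touched.

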